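Hang the sink caddy and tug-test it

ROBOT

A 6-joint arm with a two-finger parallel gripper is mounted at the origin on the work surface. World frame = base frame: x ahead of the robot, y to its left, z up, the work surface at z = 0. Lengths are in m, angles in degrees, forces in N, time in s.
With the tool pointing down it reaches from about 0.3 to 0.75 m from the base axis. Payload 8.5 kg.
Tool frame: the origin (TCP) lies on the centre line of the jaws, within the pads' length; the fingertips stand 25 mm ahead of it and the grasp point (between the pads) lies 6 mm ahead of it; z points along the fingers, y is the line along which they close (so a half turn about z gives the same grasp; the last joint's range is limited). The gripper opens to 85 mm and grips with 20 to 120 N. Pads are 22 mm wide; open, the fingers measure 114 mm over their backs; the gripper's body (76 mm by 85 mm) begins 54 mm behind the grasp point. The pads swing forward as they close: fully open they stand 13 mm farther back than shut.
Start: joints at [-77.309, 21.807, 74.336, -0, 83.858, -12.336], TCP at [0.233, -0.498, 0.256] pointing down, gripper open.
Joint ranges: [-178.18, 178.18], [-50.72, 133.34], [12.68, 142.11], [-81.47, 261.47], [9.98, 163.14], [-165.26, 165.26]. Speed limits (degrees/s): [136.94, 136.94, 180, 180, 180, 180].

INTERFACE

Orientations are given as a 3x3 rotation matrix whose columns are the frame's x, y, z axes.
In Python, from rig import telemetry, optics, env gives the robot as it stands.
- The arm moves only by the tool send_rows, never from a script. Its argument "deltas" is a list that holds one entry, the list of rows, each a list of 7 numbers: the shift along the tool's x, y, z in m, then the turn, a rotation vector about the tool's x, y, z in rad, then the opening, from -1 (shut) to 1 (fully open), so that 0 is half open. In form: [[[x, y, z, ax, ay, az, grip], ...]]. A call has 1 to 12 rows; each row shifts and turns the commanded pose from where the row before left it, along the tool's axes as they then stand; what a row does not reach is not made up. A row lasts 1/8 s, in which the tool goes at most 62.5 mm and 10.7 degrees, less where a joint would pass 70% of its speed; a pose out of reach is approached as far as the arm can. A call is refused whole if a number of a shift passes 0.0625 or a number of a turn 0.188, either way. A call with a gripper value outside its range is refused whole. The fingers move at their own pace and stop on an object; "squeeze" is the grip in N (left out, the last holds). Time passes only in rows, so rows that do not move let the fingers close. It gives the time, the measured TCP pose, the force, the opening and the grip force at its end, in the units of the state.
- telemetry.observe(): the state, without advancing time (a new reading comes with each control period).
- optics.get_image(name): name is "side" or "top" or "wrist"; returns a dict with "image" (384x512x3 uint8, red, green, blue), "range_z" (384x512 float32, m along the optical axis (not along the pixel's ray), 0 where there is no reading), "K" (3x3 intrinsics, pixels), "k1" (the pictures are not rectified: a ray, as slopes to the right and down, at radius r is drawn at 1 + k1 r^2 times it, then the intrinsics apply), "rvec" (rotation vector, rad) and "tvec" (3), from world to camera coordinates, as OpenCV has them; the wrist camera has in their place "hand_eye" (4x4, takes a point from camera to tool coordinates, whose origin is the TCP and whose axes are the flange's). Camera axes: x right, y down, z forward; pixel columns grow to the right and rows downward; lengths in m; the calibration is good to about 2 mm. A picture is of the moment at which its call begins: read the wrist's pose just before it.
- env.close_job(): hands the job in; it is judged then, once.
The state is a dict: "time_s": time; "q": joint angles; "qvel": joint speeds; "joint_efforts": joint torques, N m; "position": TCP position; "tool_rot": TCP orientation; "ft_force": force on the tool from outside, world axes, zero at the start; "wrist_torque": the same for the moment, N m; "grip_width": finger opening in m; "gripper_force": force on a finger pad.
Only numpy, scipy, OpenCV 4.12 (cv2) and the standard library are available. Lean on these libraries where they do the work, as an engineer would, in place of code of your own. Each camera call takes 0.05 s, during which the arm holds its last target. There are 200 camera calls.

TASK

Hang the grey sink caddy on the empty hook of the utensil rail, with the raised crown in the middle of its handle resting on the level part of the hook's arm, clear of the tip and the plate. Before letting go, tug the caddy straight down with about 8 N for at least half a second to make sure it is held, gently, because the hook pulls loose if it ever takes more than 20 N; then let go and leave it hanging still and upright. Leave the other things on the worktop where they are.

Things in the scene. Friction and masses are not known exactly. Their poses are not given: they have to be found in the camera images.
- caddy: The sink caddy: open grey plastic tub, 80 (x) by 110 (y) by 75 mm high, 0.25 to 0.48 kg, centre of mass on its z axis, with a rigid strap handle over it in its y-z plane, 126 mm wide and 177 mm high overall, 10 mm thick along x. Starts standing on the worktop; may hang either way round (half turn alike). Origin: centre of the underside, z up.
- caddy_crown (a point): Middle of the underside of the handle's raised crown, which must rest on the hook: 165 mm above the tub's base, flat for 14 mm along y; from it 45 degree ramps lead 12 mm down to the level shoulders on both sides. Axes as the caddy's.
- caddy_grip_a (a point): Centre of the handle's level shoulder on the caddy's +y side, 38 mm from the middle and 160 mm above the base. The strap is 14 mm tall here and straight from 27 to 55 mm from the middle: pinch it from above across its 10 mm thickness (along x), clear of the hook. Axes as the caddy's.
- caddy_grip_b (a point): The same on the -y side.
- hook: The rail's only empty hook, any of three, 100 mm or more apart (ladle and turner, up to 72 mm wide, hang fixed on the others). A level steel arm, 8 mm thick, runs along x from an upturned tip to a slotted plate on the rail; x points level towards the rail, z up. Origin: in the plate's frame, 235 mm above the worktop, where the top of the arm is at its lowest setting; see hook_mark.
- hook_mark (a point): Same point and axes as the hook's. The arm was clamped 0 to 20 mm above it, unmeasured: feel for it. It does not give: a millimetre too low already means several newtons. Tip: x -24 to -12 mm, 18 mm above the arm's top. Plate: from x = 49 mm, 22 mm wide, up to z = 28 mm. The strap's middle plane is clear of both from x = -4 to 41 mm.
- rail: Free-standing steel utensil rail, fixed: level bar, 12 mm thick, 390 mm long along its y, top 237 mm above the worktop, on two 16 mm posts at y = +-180 mm with feet of 120 by 45 mm. The hooks stick out 84 mm to its -x side, towards the robot; their x is the rail's x. Origin: on the worktop below the bar's middle.
- mug: Bystander: white mug with a handle, 76 mm wide, 85 mm high. Leave it where it is.
- bowl: Bystander: white bowl, 130 mm wide, 45 mm high. Leave it where it is.
- soap: Bystander: white bottle, 60 mm wide, 190 mm high. Leave it where it is.
- jar: Bystander: lidded glass jar, 64 mm wide, 80 mm high. Leave it where it is.
- pot: Bystander: round open grey pot without a handle, 96 mm wide, 100 mm high. Leave it where it is.
- spoon: Bystander: wooden spoon lying flat, about 200 mm long. Leave it where it is.
Mind the look-alikes: they are no part of the job. Leave any green, orange or yellow look-alike of the caddy alone.

How it is judged:
By the outcome, as a careful person would: the job done as asked, in the order asked, and still so for the second after the job is handed in, with the robot touching nothing.
It also fails if it takes over 59 s, if anything falls off the work surface, if the arm or the gripper's body presses on something with over 40 N, if the wrist force passes 120 N, or if a joint passes its speed limit or range.

## Working session

There is one attempt and no reset: what is moved stays moved. The work goes in short steps, Python scripts to look and compute and a tool call to move; the robot and the scene stay as the last step left them, time stands still between calls to the robot, and variables do not carry over. Pictures are saved under pics/ and viewed, at most 10 in all, crops included, and the job is handed in when it is done.

Besides the shell and the picture viewer there is one more tool, called after "Emit:" as name([rows], argument=value, ...), one row to a line, values as JSON. send_rows: Moves the arm, as the interface text tells. Its arguments: {"type":"object","properties":{"deltas":{"type":"array"},"squeeze":{"type":"number"}},"required":["deltas"]}

```bash
mkdir -p pics; ls; cat > h.py <<'E'
import numpy as np, cv2
from rig import telemetry, optics, env
def grab(n):
    s=telemetry.observe(); d=optics.get_image(n)
    if 'hand_eye' in d:
        T=np.eye(4);T[:3,:3]=np.array(s['tool_rot']);T[:3,3]=s['position'];C=T@np.array(d['hand_eye'])
    else:
        R=cv2.Rodrigues(np.array(d['rvec'],float))[0];C=np.eye(4);C[:3,:3]=R.T;C[:3,3]=-R.T@np.array(d['tvec']).ravel()
    d['C']=C;d['s']=s;return d
def rays(d,uv):
    D=np.array([float(d['k1']),0,0,0])
    p=cv2.undistortPoints(np.array(uv,float).reshape(-1,1,2),np.array(d['K'],float),D).reshape(-1,2)
    return np.c_[p,np.ones(len(p))]
def plane(d,uv,z):
    r=rays(d,uv)@d['C'][:3,:3].T;o=d['C'][:3,3];return o+r*((z-o[2])/r[:,2])[:,None]
def cloud(d):
    v,u=np.mgrid[:384,:512];r=rays(d,np.c_[u.ravel(),v.ravel()])*d['range_z'].reshape(-1,1)
    P=(r@d['C'][:3,:3].T+d['C'][:3,3]).reshape(384,512,3);P[d['range_z']==0]=np.nan;return P
def save(d,f,crop=None,s=1):
    im=d['image'][:,:,::-1]
    if crop: a,b,c,e=crop;im=im[b:e,a:c]
    cv2.imwrite('pics/'+f,cv2.resize(im,None,fx=s,fy=s))
E
python3 - <<'E'
from h import *
import pickle
a=grab('top');b=grab('side')
pickle.dump((a,b),open('ab.pkl','wb'))
cv2.imwrite('pics/a.png',np.vstack([a['image'],b['image']])[:,:,::-1][:, :])
im=np.hstack([a['image'],b['image']])[:,:,::-1];cv2.imwrite('pics/a.png',cv2.resize(im,(800,300)))
save(a,'top.png',None,1.5);save(b,'side.png',None,1.5)
for d in(a,b):print(d['C'].round(3),d['K'],d['k1'])
print(a['s'])
E
```

```text
pics
[[-0.026 -0.993  0.115  0.346]
 [-0.999  0.024 -0.023  0.06 ]
 [ 0.02  -0.116 -0.993  1.516]
 [ 0.     0.     0.     1.   ]] [[473.45748378   0.         250.40604844]
 [  0.         473.45748378 189.31226999]
 [  0.           0.           1.        ]] -0.04186588868780244
[[-0.706 -0.49   0.511 -0.159]
 [-0.708  0.468 -0.529  0.739]
 [ 0.02  -0.735 -0.678  1.039]
 [ 0.     0.     0.     1.   ]] [[447.49721403   0.         254.59171672]
 [  0.         447.49721403 195.11349334]
 [  0.           0.           1.        ]] -0.175552117862269
{'time_s': 0.0, 'q': array([-7.73094850e+01,  2.18415239e+01,  7.43869240e+01,  1.88688495e-04,
        8.38576042e+01, -1.23367406e+01]), 'qvel': array([ 0.06649427, -0.09980689, -0.00807338, -0.02594639,  0.08444088,
        0.07375243]), 'joint_efforts': array([-2.21342598e-03, -4.48466206e+01, -2.31277370e+01, -3.88190465e-04,
        4.84126154e-03,  1.22002913e-05]), 'position': array([ 0.23260725, -0.49809614,  0.25569397]), 'tool_rot': array([[ 9.06106848e-01,  4.23048783e-01, -3.26748184e-04],
       [ 4.23048785e-01, -9.06105720e-01,  1.46592069e-03],
       [ 3.24087567e-04, -1.46651120e-03, -9.99998872e-01]]), 'ft_force': array([ 1.14894351, -0.66524326,  0.21336886]), 'wrist_torque': array([0.00146268, 0.00904236, 0.00325762]), 'gripper_force': 0.0, 'grip_width': 0.0851293266400142}
```

View pics/top.png

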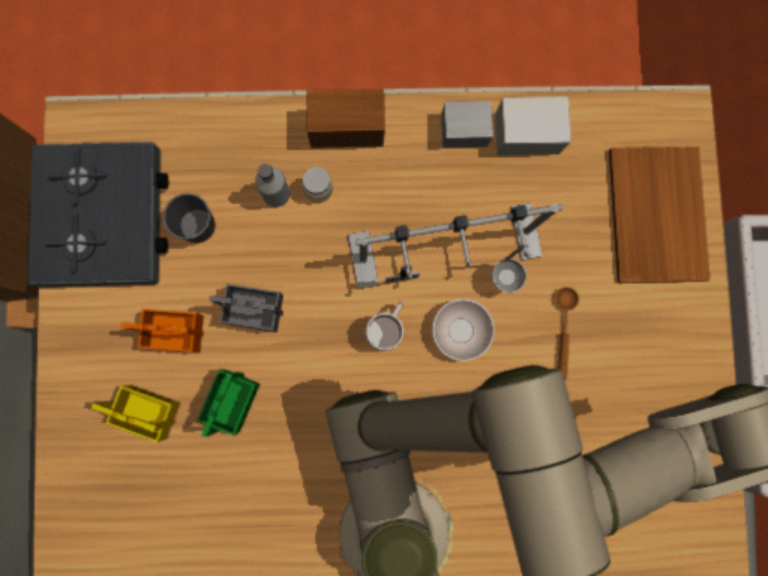

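View pics/side.png

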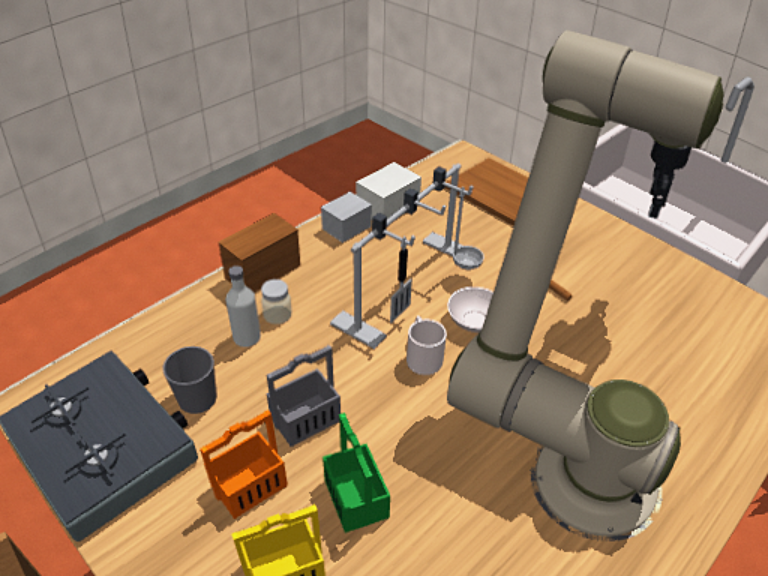

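Top view (1.5× pixels): the caddy is at (250,308), with its handle leaning left. The mug is at (385,330) and the bowl at (463,330). The empty hook is the middle one, plate (461,223) and tip (468,263); the turner hangs on the left hook and the ladle on the right. Side view: the caddy is at (303,395), and the middle hook at (411,203) is empty.

```bash
cat > m.py <<'E'
from h import *
import pickle
a,b=pickle.load(open('ab.pkl','rb'))
Pa,Pb=cloud(a),cloud(b)
def sel(P,im,box,z0,z1):
    x0,y0,x1,y1=[int(v/1.5) for v in box]
    Q=P[y0:y1,x0:x1].reshape(-1,3);c=im[y0:y1,x0:x1].reshape(-1,3).astype(int)
    m=(Q[:,2]>z0)&(Q[:,2]<z1)&(np.ptp(c,axis=1)<35)
    return Q[m]
for n,P,d,box in(('top',Pa,a,(205,280,290,335)),('side',Pb,b,(262,340,345,450))):
    for z0,z1 in((.148,.2),(.06,.085)):
        Q=sel(P,d['image'],box,z0,z1)
        if len(Q)<5: print(n,z0,len(Q));continue
        r=cv2.minAreaRect(Q[:,:2].astype(np.float32)*1000)
        v=np.linalg.svd(Q[:,:2]-Q[:,:2].mean(0),full_matrices=0)[2][0]
        print(n,z0,len(Q),np.round(r[0],1),np.round(r[1],1),round(r[2],1),'pca',np.degrees(np.arctan2(v[1],v[0])).round(1),'zmax',np.percentile(Q[:,2],[2,50,98]).round(3), Q[:,:2].mean(0).round(4))
# rail bar by depth, and middle hook
for n,P,d,box in(('top',Pa,a,(365,195,565,250)),('side',Pb,b,(350,160,470,250))):
    Q=sel(P,d['image'],box,.215,.25)
    l=cv2.fitLine(Q[:,:2].astype(np.float32),cv2.DIST_HUBER,0,.005,.005).ravel()
    print(n,len(Q),l,np.degrees(np.arctan2(l[1],l[0])),Q.min(0),Q.max(0))
for n,P,d,box in(('top',Pa,a,(455,232,475,270)),('side',Pb,b,(415,195,446,216))):
    Q=sel(P,d['image'],box,.22,.29)
    v=np.linalg.svd(Q[:,:2]-Q[:,:2].mean(0),full_matrices=0)[2][0]
    print(n,'arm',len(Q),Q.mean(0),np.degrees(np.arctan2(v[1],v[0])),Q.min(0),Q.max(0))
print('plates',plane(a,np.array([(402,234),(461,223),(520,212),(468,263)])/1.5,.25).round(3))
E
python3 m.py
python3 - <<'E'
from h import *
import pickle
a,b=pickle.load(open('ab.pkl','rb'))
t=cv2.resize(a['image'][120:200,230:390],(800,400),interpolation=cv2.INTER_CUBIC)
cv2.imwrite('pics/t2.png',t[:,:,::-1])
E
```

```text
top 0.148 165 [472.3 283.8] [124.3  10.5] 80.1 pca -100.1 zmax [0.158 0.17  0.181] [0.4716 0.2816]
top 0.06 194 [471.6 281.6] [119.4  80.3] 80.5 pca -100.7 zmax [0.061 0.075 0.081] [0.4711 0.2858]
side 0.148 264 [423.8 276.5] [152.6 116.5] 12.0 pca 80.4 zmax [0.152 0.167 0.18 ] [0.471  0.2901]
side 0.06 452 [473.2 287.3] [123.9  82.8] 81.6 pca 96.4 zmax [0.061 0.071 0.079] [0.4684 0.2839]
top 545 [ 0.14121895 -0.9899784   0.6053782  -0.16810983] -81.88161 [ 0.55537982 -0.31727273  0.21725467] [0.63527342 0.04880076 0.2495897 ]
side 592 [ 0.14500535 -0.98943084  0.5927721  -0.10347816] -81.66241 [ 0.50427712 -0.31460441  0.21504409] [0.63600142 0.06368832 0.24992375]
top arm 61 [ 0.55410771 -0.13267144  0.2485229 ] -171.39057160480948 [ 0.51967607 -0.1403544   0.22904789] [ 0.58968518 -0.12631377  0.26679811]
side arm 85 [ 0.56823278 -0.13343169  0.24415321] 173.2763015287309 [ 0.51865061 -0.17085696  0.2206918 ] [ 0.60679974 -0.12034352  0.2645918 ]
plates [[ 0.582 -0.019  0.25 ]
 [ 0.6   -0.128  0.25 ]
 [ 0.619 -0.237  0.25 ]
 [ 0.527 -0.137  0.25 ]]
```

View pics/t2.png

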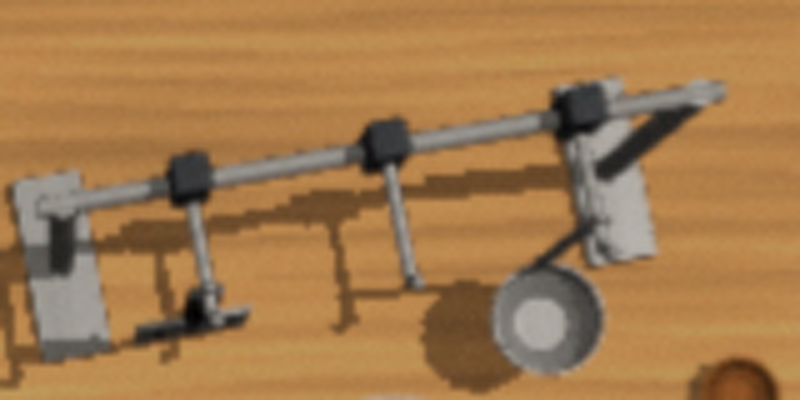

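Caddy at about (0.472, 0.283), handle line at 80° (caddy x at -10°). Rail x points at +8.2°, and the arm line passes through (0.554, -0.133). The detail crop confirms the middle hook is empty, with its plate at crop pixel (386,140) and tip at (414,282). I'll get the wrist camera mount and plan a route past the hook for a close look.

```bash
cat > go.py <<'E'
import sys
from h import *
from scipy.spatial.transform import Rotation as Ro
def plan(x,y,z,yaw,n):
    """n equal rows to TCP x,y,z, tool down with tool-y at yaw deg"""
    s=telemetry.observe();R=np.array(s['tool_rot']);p=np.array(s['position'])
    c,k=np.cos(np.radians(yaw)),np.sin(np.radians(yaw))
    G=np.array([[-k,c,0],[c,k,0],[0,0,-1.]])
    w=Ro.from_matrix(R.T@G).as_rotvec()/n;d=(np.array([x,y,z])-p)/n
    for i in range(n):
        t=Ro.from_rotvec(w*i).as_matrix().T@R.T@d
        print([*np.round(t,4).tolist(),*np.round(w,4).tolist()])
    print('at',p.round(4),'t',round(s['time_s'],2),'F',np.round(s['ft_force'],2),'w',round(s['grip_width'],4),'gf',s['gripper_force'])
if __name__=='__main__':plan(*map(float,sys.argv[1:5]),int(sys.argv[5]))
E
python3 -c "
from h import *
d=grab('wrist');print(d['hand_eye'],d['K'],d['k1'])"
python3 go.py 0.40 -0.13 0.42 8.2 9
```

```text
[[ 2.47132122e-04 -9.64786212e-01 -2.63035176e-01  6.54834851e-02]
 [ 9.99999969e-01  2.45391515e-04  3.94691114e-05 -1.14787432e-04]
 [ 2.64673458e-05 -2.63035178e-01  9.64786243e-01 -1.17181165e-01]
 [ 0.00000000e+00  0.00000000e+00  0.00000000e+00  1.00000000e+00]] [[334.69247173   0.         260.54743286]
 [  0.         334.69247173 188.81802154]
 [  0.           0.           1.        ]] -0.0055042580670495445
[0.0342, -0.0292, -0.0182, -0.0001, -0.0001, -0.1419]
[0.0379, -0.0241, -0.0182, -0.0001, -0.0001, -0.1419]
[0.041, -0.0185, -0.0182, -0.0001, -0.0001, -0.1419]
[0.0432, -0.0125, -0.0182, -0.0001, -0.0001, -0.1419]
[0.0445, -0.0063, -0.0182, -0.0001, -0.0001, -0.1419]
[0.0449, 0.0001, -0.0182, -0.0001, -0.0001, -0.1419]
[0.0445, 0.0064, -0.0182, -0.0001, -0.0001, -0.1419]
[0.0431, 0.0127, -0.0182, -0.0001, -0.0001, -0.1419]
[0.0409, 0.0186, -0.0182, -0.0001, -0.0001, -0.1419]
at [ 0.2326 -0.4982  0.2559] t 0.15 F [ 0.35  0.09 -0.62] w 0.085 gf 0.0
```

```bash
python3 go.py 0.50 -0.13 0.42 8.2 10
```

```text
[0.0398, -0.0221, -0.0164, -0.0001, -0.0001, -0.1277]
[0.0423, -0.0168, -0.0164, -0.0001, -0.0001, -0.1277]
[0.0441, -0.0113, -0.0164, -0.0001, -0.0001, -0.1277]
[0.0452, -0.0056, -0.0164, -0.0001, -0.0001, -0.1277]
[0.0455, 0.0002, -0.0164, -0.0001, -0.0001, -0.1277]
[0.0451, 0.006, -0.0164, -0.0001, -0.0001, -0.1277]
[0.044, 0.0117, -0.0164, -0.0001, -0.0001, -0.1277]
[0.0421, 0.0172, -0.0164, -0.0001, -0.0001, -0.1277]
[0.0396, 0.0224, -0.0164, -0.0001, -0.0001, -0.1277]
[0.0364, 0.0273, -0.0164, -0.0001, -0.0001, -0.1277]
at [ 0.2326 -0.4982  0.2559] t 0.15 F [ 0.35  0.09 -0.62] w 0.085 gf 0.0
```

Emit:
send_rows([
  [[0.04,-0.022,-0.0165,0,0,-0.128,1],[0.042,-0.017,-0.0165,0,0,-0.128,1],[0.044,-0.011,-0.0165,0,0,-0.128,1],[0.045,-0.0055,-0.0165,0,0,-0.128,1],[0.0455,0,-0.0165,0,0,-0.128,1],[0.045,0.006,-0.0165,0,0,-0.128,1],[0.044,0.012,-0.0165,0,0,-0.128,1],[0.042,0.017,-0.0165,0,0,-0.128,1],[0.04,0.0225,-0.0165,0,0,-0.128,1],[0.0365,0.027,-0.0165,0,0,-0.128,1],[0,0,0,0,0,0,1],[0,0,0,0,0,0,1]],
])

```text
time_s: 1.65
position: [0.4988, -0.13, 0.4207]
tool_rot: [[-0.145, 0.989, -0.001], [0.989, 0.145, 0.0], [0.0, -0.001, -1.0]]
ft_force: [0.3, -0.3, -0.4]
grip_width: 0.0857
gripper_force: 0.0
```

```bash
python3 - <<'E'
from h import *
import pickle
d=grab('wrist');pickle.dump(d,open('w1.pkl','wb'));save(d,'w1.png',None,1.5);print(d['s']['position'],d['s']['ft_force'],d['s']['qvel'].round(2))
E
```

```text
[ 0.49884305 -0.12999151  0.42073662] [ 0.27547793 -0.27126835 -0.42815146] [-1.2  -0.09  0.5   0.05  0.05  0.14]
```

View pics/w1.png

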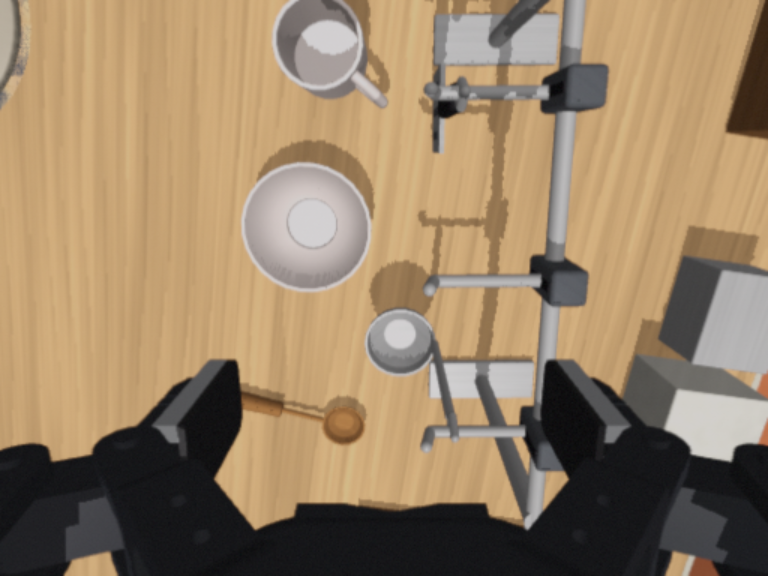

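Wrist view (1.5×): the empty middle hook has its tip at (430,286), its arm running from (440,283) to (532,281), and its clamp block at (558,280). The ladle hook is at (475,432) and the turner hook at (490,91).

```bash
python3 - <<'E'
from h import *
import pickle
d=pickle.load(open('w1.pkl','rb'));P=cloud(d)
im=d['image'].astype(int)
# arm: rows 180-200, columns 296..350 ; grey (low chroma) mask vs wood
g=(np.ptp(im,axis=2)<40)
uv=[]
for u in range(296,350,3):
    r=np.where(g[180:200,u])[0]+180
    if len(r): uv.append((u,r.mean(),len(r)))
uv=np.array(uv);print(uv[::4])
for z in(.235,.245,.255):
    Q=plane(d,uv[:,:2],z);l=cv2.fitLine(Q[:,:2].astype(np.float32),cv2.DIST_HUBER,0,.005,.005).ravel()
    print(z,l.round(4),np.degrees(np.arctan2(l[1],l[0])).round(2))
m=np.zeros_like(g);m[183:195,296:350]=1
Q=P[m&g];Q=Q[(Q[:,2]>.21)&(Q[:,2]<.28)];print('arm z',np.percentile(Q[:,2],[5,50,80,95]),len(Q),np.median(Q[:,1]))
# tip, plate edges, bar
m=np.zeros_like(g);m[178:205,274:300]=1;T=P[m&g&(P[...,2]>.2)];print('tip',T.min(0),T.max(0),np.median(T,0))
Z=P[187,340:400];print(np.c_[np.arange(340,400,2),Z[::2]].round(4)[:26])
B=P[:,330:400][(g[:,330:400])&(abs(P[:,330:400,2]-.233)<.012)&(P[:,330:400,0]>.57)]
l=cv2.fitLine(B[:,:2].astype(np.float32),cv2.DIST_HUBER,0,.005,.005).ravel();print('bar',l,np.degrees(np.arctan2(l[1],l[0])),np.percentile(B[:,2],95))
E
python3 go.py 0.42 0.2 0.36 -9.9 8
```

```text
[[296.  187.    9. ]
 [308.  187.    9. ]
 [320.  186.5   8. ]
 [332.  187.    9. ]
 [344.  186.5   8. ]]
0.235 [ 0.9876  0.1568  0.5553 -0.1359] 9.02
0.245 [ 0.9876  0.1568  0.5531 -0.1336] 9.02
0.255 [ 0.9876  0.1568  0.5509 -0.1312] 9.02
arm z [0.24242982 0.24434299 0.24514594 0.2457019 ] 429 -0.133325819125087
tip [ 0.51747739 -0.14281702  0.24173958] [ 0.53426537 -0.1334593   0.2644612 ] [ 0.52425449 -0.1367671   0.25290722]
[[ 3.400e+02  5.707e-01 -1.314e-01  2.443e-01]
 [ 3.420e+02  5.723e-01 -1.310e-01  2.450e-01]
 [ 3.440e+02  5.743e-01 -1.309e-01  2.444e-01]
 [ 3.460e+02  5.758e-01 -1.304e-01  2.452e-01]
 [ 3.480e+02  5.775e-01 -1.301e-01  2.455e-01]
 [ 3.500e+02  5.797e-01 -1.301e-01  2.442e-01]
 [ 3.520e+02  5.813e-01 -1.297e-01  2.450e-01]
 [ 3.540e+02  5.829e-01 -1.293e-01  2.455e-01]
 [ 3.560e+02  5.847e-01 -1.291e-01  2.455e-01]
 [ 3.580e+02  5.867e-01 -1.290e-01  2.447e-01]
 [ 3.600e+02  5.883e-01 -1.286e-01  2.452e-01]
 [ 3.620e+02  5.885e-01 -1.273e-01  2.501e-01]
 [ 3.640e+02  5.882e-01 -1.258e-01  2.557e-01]
 [ 3.660e+02  5.889e-01 -1.249e-01  2.586e-01]
 [ 3.680
[... 404 characters left out ...]
2.631e-01]
 [ 3.860e+02  6.042e-01 -1.215e-01  2.629e-01]
 [ 3.880e+02  6.063e-01 -1.215e-01  2.619e-01]
 [ 3.900e+02  6.081e-01 -1.213e-01  2.616e-01]]
bar [ 0.13944177 -0.99023026  0.5894774  -0.07516602] -81.98445 0.24275549341433084
[0.0423, -0.0038, 0.0076, -0.0002, -0.0, 0.0397]
[0.0421, -0.0055, 0.0076, -0.0002, -0.0, 0.0397]
[0.0418, -0.0071, 0.0076, -0.0002, -0.0, 0.0397]
[0.0415, -0.0088, 0.0076, -0.0002, -0.0, 0.0397]
[0.0412, -0.0104, 0.0076, -0.0002, -0.0, 0.0397]
[0.0407, -0.012, 0.0076, -0.0002, -0.0, 0.0397]
[0.0402, -0.0136, 0.0076, -0.0002, -0.0, 0.0397]
[0.0396, -0.0152, 0.0076, -0.0002, -0.0, 0.0397]
at [ 0.4986 -0.1304  0.4207] t 1.7 F [ 0.03 -0.23 -0.17] w 0.0853 gf 0.0
```

```bash
python3 go.py 0.4655 0.2456 0.30 -9.9 9
```

```text
[0.0419, 0.0024, 0.0134, -0.0001, -0.0, 0.0352]
[0.0419, 0.0009, 0.0134, -0.0001, -0.0, 0.0352]
[0.0419, -0.0006, 0.0134, -0.0001, -0.0, 0.0352]
[0.0419, -0.0021, 0.0134, -0.0001, -0.0, 0.0352]
[0.0418, -0.0035, 0.0134, -0.0001, -0.0, 0.0352]
[0.0416, -0.005, 0.0134, -0.0001, -0.0, 0.0352]
[0.0414, -0.0065, 0.0134, -0.0001, -0.0, 0.0352]
[0.0412, -0.0079, 0.0134, -0.0001, -0.0, 0.0352]
[0.0409, -0.0094, 0.0134, -0.0001, -0.0, 0.0352]
at [ 0.4986 -0.1304  0.4207] t 1.7 F [ 0.03 -0.23 -0.17] w 0.0853 gf 0.0
```

Emit:
send_rows([
  [[0.042,0.0025,0.0134,0,0,0.035,1],[0.042,0.001,0.0134,0,0,0.035,1],[0.042,-0.0005,0.0134,0,0,0.035,1],[0.042,-0.002,0.0134,0,0,0.035,1],[0.042,-0.0035,0.0134,0,0,0.035,1],[0.0415,-0.005,0.0134,0,0,0.035,1],[0.0415,-0.0065,0.0134,0,0,0.035,1],[0.041,-0.008,0.0134,0,0,0.035,1],[0.041,-0.0095,0.0134,0,0,0.035,1],[0,0,0,0,0,0,1],[0,0,0,0,0,0,1]],
])

```text
time_s: 3.08
position: [0.4654, 0.2456, 0.3007]
tool_rot: [[0.169, 0.986, -0.0], [0.986, -0.169, -0.0], [-0.0, -0.0, -1.0]]
ft_force: [-0.4, 0.3, 0.6]
grip_width: 0.0853
gripper_force: 0.0
```

```bash
python3 - <<'E'
from h import *
import pickle
d=grab('wrist');pickle.dump(d,open('w2.pkl','wb'));save(d,'w2.png',None,1.5);print(d['s']['position'])
P=cloud(d);im=d['image'].astype(int);g=(np.ptp(im,axis=2)<40)
m=g&(P[...,2]>.145)&(P[...,2]<.19)&(abs(P[...,0]-.47)<.06)&(abs(P[...,1]-.28)<.09)
Q=P[m];r=cv2.minAreaRect(Q[:,:2].astype(np.float32)*1000);print(len(Q),r)
e=cv2.fitLine(Q[:,:2].astype(np.float32),cv2.DIST_HUBER,0,.005,.005).ravel();print(e,np.degrees(np.arctan2(e[1],e[0])))
l=e[:2]/np.linalg.norm(e[:2]);t=(Q[:,:2]-e[2:])@l
for a in np.arange(t.min(),t.max(),.006):
    k=(t>=a)&(t<a+.006);print(round(a,4),k.sum(),np.percentile(Q[k,2],90).round(4),Q[k,:2].mean(0).round(4))
E
```

```text
[0.46538762 0.24558187 0.30067581]
2282 ((471.6909484863281, 283.86572265625), (125.5118179321289, 9.58145809173584), 80.01913452148438)
[0.17493546 0.9845799  0.47240242 0.28872028] 79.925095
-0.0677 83 0.1674 [0.4609 0.2253]
-0.0617 85 0.1674 [0.462 0.231]
-0.0557 88 0.1676 [0.4629 0.2369]
-0.0497 96 0.1672 [0.4643 0.2428]
-0.0437 97 0.1674 [0.4653 0.2487]
-0.0377 99 0.1674 [0.4665 0.2545]
-0.0317 98 0.1674 [0.4673 0.2604]
-0.0257 83 0.1727 [0.4685 0.2664]
-0.0197 95 0.1745 [0.4694 0.2719]
-0.0137 117 0.1774 [0.4707 0.2783]
-0.0077 112 0.1772 [0.4718 0.2841]
-0.0017 139 0.1774 [0.4728 0.2903]
0.0043 112 0.1737 [0.474  0.2962]
0.0103 115 0.1726 [0.4747 0.3019]
0.0163 122 0.1675 [0.4759 0.3076]
0.0223 125 0.1674 [0.4769 0.3138]
0.0283 112 0.1673 [0.4779 0.3196]
0.0343 126 0.1672 [0.4789 0.3253]
0.0403 126 0.1674 [0.4799 0.3313]
0.0463 126 0.1672 [0.4809 0.3372]
0.0523 126 0.1673 [0.4819 0.343 ]
```

View pics/w2.png

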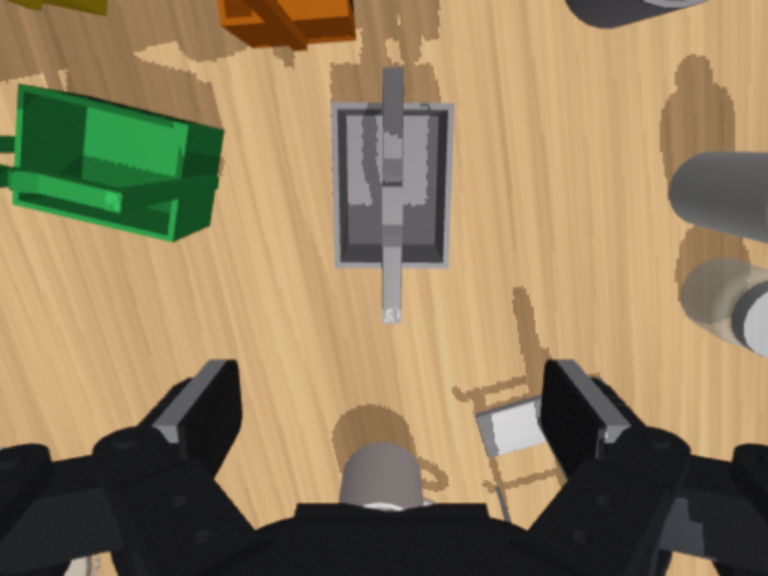

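The wrist view shows the grey caddy's handle from (392,70) to (392,320), centred in the jaws. Its centre is (0.4717, 0.2839), its length is 125.5 mm and its crown is 177 mm high, all as specified. I'll descend and grip.

Emit:
send_rows([
  [[0.001,0,0.035,0,0,0,-0.1],[0,0,0.04,0,0,0,-0.1],[0,0,0.035,0,0,0,-0.1],[0,0,0.0247,0,0,0,-0.1],[0,0,0,0,0,0,-0.3],[0,0,0,0,0,0,-1],[0,0,0,0,0,0,-1],[0,0,0,0,0,0,-1],[0,0,0,0,0,0,-1],[0,0,0,0,0,0,-1]],
], squeeze=100)

```text
time_s: 4.38
position: [0.4661, 0.2473, 0.1676]
tool_rot: [[0.168, 0.986, 0.003], [0.986, -0.168, -0.0], [0.0, 0.003, -1.0]]
ft_force: [0.8, -3.9, 6.8]
grip_width: 0.0081
gripper_force: 98.6
```

Emit:
send_rows([
  [[0,0,-0.004,0,0,0,-1],[0,0,-0.015,0,0,0,-1],[0,0,-0.035,0,0,0,-1],[0,0,-0.045,0,0,0,-1],[0,0,-0.04,0,0,0,-1],[0,0,0,0,0,0,-1],[0,0,0,0,0,0,-1]],
])

```text
time_s: 5.25
position: [0.4646, 0.2475, 0.3032]
tool_rot: [[0.168, 0.986, -0.003], [0.986, -0.168, -0.001], [-0.001, -0.003, -1.0]]
ft_force: [-0.9, 0.9, -4.5]
grip_width: 0.0079
gripper_force: 97.9
```

```bash
cat > pose.py <<'E'
from h import *
import sys
d=grab('wrist');s=d['s'];P=cloud(d);T=np.linalg.inv(np.r_[np.c_[np.array(s['tool_rot']),s['position']],[[0,0,0,1]]])
X=P@T[:3,:3].T+T[:3,3]   # tool coords
im=d['image'].astype(int);g=(np.ptp(im,axis=2)<40)
m=g&(X[...,2]>-.02)&(X[...,2]<.035)&(abs(X[...,1])<.02)&(X[...,0]>.012)&(X[...,0]<.12)
Q=X[m]
for a in np.arange(.012,.12,.006):
    k=(Q[:,0]>=a)&(Q[:,0]<a+.006)
    if k.sum():print(round(a,3),k.sum(),np.percentile(Q[k,2],[10,50]).round(4),np.percentile(Q[k,1],[2,98]).round(4))
print('end',Q[:,0].max());k=(Q[:,0]>.06)&(Q[:,0]<.095)
f=np.polyfit(Q[k,0],Q[k,2],1);h=np.polyfit(Q[:,0],Q[:,1],1);print('tilt deg',np.degrees(f[0]),'z at38',np.polyval(f,.038),'y slope deg',np.degrees(h[0]),h)
print('pos',s['position'].round(4),'F',s['ft_force'].round(2),'tau',s['wrist_torque'].round(3),s['gripper_force'],s['time_s']);save(d,sys.argv[1],None,1.5)
E
python3 pose.py w3.png
```

```text
0.012 497 [-0.0193  0.0002] [-0.0148  0.0137]
0.018 327 [-0.0062 -0.0046] [-0.0055  0.0041]
0.024 354 [-0.0089 -0.005 ] [-0.0055  0.0041]
0.03 511 [-0.0094 -0.0087] [-0.0056  0.0042]
0.036 518 [-0.0094 -0.0086] [-0.0056  0.0041]
0.042 619 [-0.0091 -0.0082] [-0.0055  0.004 ]
0.048 506 [-0.0061 -0.0045] [-0.0056  0.0041]
0.054 552 [-0.0032 -0.0007] [-0.0054  0.0042]
0.06 521 [0.0007 0.0015] [-0.0054  0.0043]
0.066 524 [0.0008 0.0016] [-0.0054  0.0042]
0.072 562 [0.0008 0.0017] [-0.0053  0.0041]
0.078 574 [0.0009 0.0018] [-0.0056  0.004 ]
0.084 599 [0.0009 0.0018] [-0.0055  0.004 ]
0.09 637 [0.0009 0.0018] [-0.0054  0.0042]
0.096 24 [0.0017 0.002 ] [-0.0051  0.0034]
end 0.09640262846028919
tilt deg 0.4219037785778777 z at38 0.0014197140472891313 y slope deg 0.024511696622541462 [ 0.00042781 -0.00069361]
pos [0.4646 0.2475 0.3032] F [-0.91  0.94 -4.52] tau [-0.188  0.076 -0.022] 97.93169695447432 5.25
```

View pics/w3.png

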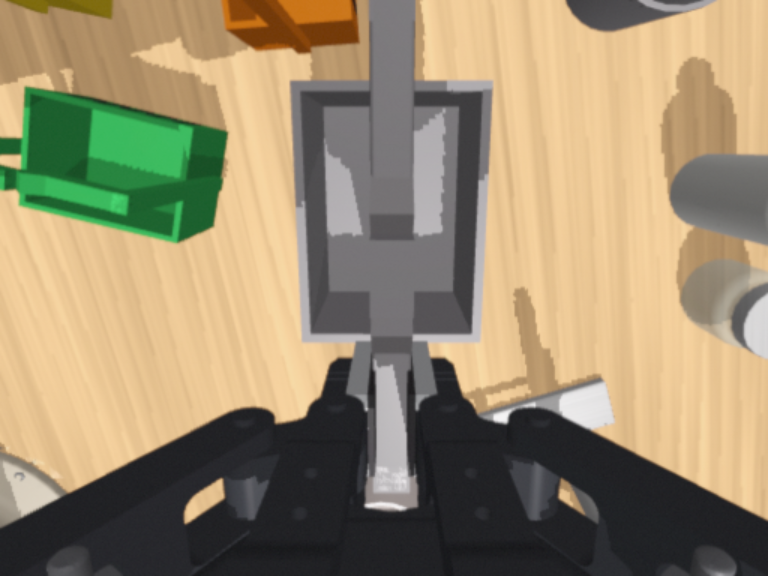

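The handle is pinched cleanly and level (0.4° tilt), with the crown at tool x = 37 mm. The weight reads about 4.5 N. Next I'll carry it clear of the turner to a point in front of the hook.

```bash
python3 go.py 0.415 0.05 0.31 0 5; python3 - <<'E'
from scipy.spatial.transform import Rotation as Ro
import numpy as np
# second leg from (0.415,.05,.31,yaw0) to (.434,-.188,.297,yaw8.3)
n=6;w=-np.radians(8.3)/n;d=np.array([.434-.415,-.188-.05,.297-.31])/n
for i in range(n):
    k=np.radians(8.3)/n*i;G=np.array([[-np.sin(k),np.cos(k),0],[np.cos(k),np.sin(k),0],[0,0,-1]])
    print((G.T@d).round(4),round(w,4))
E
```

```text
[-0.0406, -0.0031, -0.0013, -0.0008, 0.0003, -0.0338]
[-0.0405, -0.0045, -0.0013, -0.0008, 0.0003, -0.0338]
[-0.0403, -0.0059, -0.0014, -0.0008, 0.0003, -0.0338]
[-0.0401, -0.0072, -0.0014, -0.0008, 0.0003, -0.0338]
[-0.0398, -0.0086, -0.0014, -0.0008, 0.0003, -0.0338]
at [0.4646 0.2475 0.3029] t 5.3 F [ 0.14 -0.55 -4.46] w 0.008 gf 97.93265427302686
[-0.0397  0.0032  0.0022] -0.0241
[-0.0397  0.0022  0.0022] -0.0241
[-0.0398  0.0012  0.0022] -0.0241
[-0.0398  0.0003  0.0022] -0.0241
[-0.0398 -0.0007  0.0022] -0.0241
[-0.0398 -0.0016  0.0022] -0.0241
```

Emit:
send_rows([
  [[-0.02,-0.0015,-0.001,0,0,-0.017,-1],[-0.0405,-0.004,-0.0015,0,0,-0.034,-1],[-0.0405,-0.005,-0.0015,0,0,-0.034,-1],[-0.04,-0.0065,-0.0015,0,0,-0.034,-1],[-0.04,-0.008,-0.0015,0,0,-0.034,-1],[-0.02,-0.004,0,0,0,-0.017,-1],[-0.04,0.003,0.002,0,0,-0.024,-1],[-0.04,0.002,0.002,0,0,-0.024,-1],[-0.04,0.001,0.002,0,0,-0.024,-1],[-0.04,0,0.002,0,0,-0.024,-1],[-0.04,-0.0005,0.002,0,0,-0.024,-1],[-0.025,-0.001,0.002,0,0,-0.024,-1]],
])

```text
time_s: 6.8
position: [0.4335, -0.1757, 0.2982]
tool_rot: [[-0.144, 0.99, -0.002], [0.99, 0.144, 0.002], [0.002, -0.002, -1.0]]
ft_force: [-0.3, 0.4, -4.7]
grip_width: 0.0081
gripper_force: 98.0
```

Emit:
send_rows([
  [[-0.014,-0.0005,0,0,0,0,-1],[0,0,0,0,0,0,-1]],
])

```text
time_s: 7.05
position: [0.4353, -0.1882, 0.2992]
tool_rot: [[-0.143, 0.99, -0.001], [0.99, 0.143, 0.001], [0.001, -0.001, -1.0]]
ft_force: [-0.7, 1.4, -4.4]
grip_width: 0.0082
gripper_force: 98.0
```

```bash
python3 pose.py w4.png|tail -3; python3 go.py 0.5623 -0.1696 0.29 8.3 6;python3 go.py 0.434 -0.188 0.29 8.3 1
```

```text
end 0.09662935911863646
tilt deg 0.20322469806327792 z at38 0.0014143007618154838 y slope deg 0.051350869476107806 [ 0.00089624 -0.00076733]
pos [ 0.4353 -0.1882  0.2992] F [-0.69  1.38 -4.4 ] tau [-0.113  0.019 -0.015] 97.95899483331596 7.05
[-0.0001, 0.0214, 0.0016, -0.0001, -0.0002, -0.0]
[-0.0001, 0.0214, 0.0016, -0.0001, -0.0002, -0.0]
[-0.0001, 0.0214, 0.0016, -0.0001, -0.0002, -0.0]
[-0.0001, 0.0214, 0.0016, -0.0001, -0.0002, -0.0]
[-0.0001, 0.0214, 0.0016, -0.0001, -0.0002, -0.0]
[-0.0001, 0.0214, 0.0016, -0.0001, -0.0002, -0.0]
at [ 0.4352 -0.1876  0.2995] t 7.1 F [-0.48 -0.45 -3.8 ] w 0.0081 gf 97.96092352276901
[-0.0002, -0.0013, 0.0095, -0.0007, -0.0012, -0.0002]
at [ 0.4352 -0.1876  0.2995] t 7.1 F [-0.48 -0.45 -3.8 ] w 0.0081 gf 97.96092352276901
```

Emit:
send_rows([
  [[0,0.012,0.0015,0,0,0,-1],[0,0.022,0.0015,0,0,0,-1],[0,0.022,0.0015,0,0,0,-1],[0,0.022,0.0015,0,0,0,-1],[0,0.022,0.0015,0,0,0,-1],[0,0.018,0.002,0,0,0,-1],[0,0.0105,0,0,0,0,-1],[0,0,0,0,0,0,-1],[0,0,0,0,0,0,-1]],
])

```text
time_s: 8.22
position: [0.5622, -0.1694, 0.2907]
tool_rot: [[-0.145, 0.99, -0.0], [0.99, 0.145, -0.0], [-0.0, -0.0, -1.0]]
ft_force: [-0.3, 0.2, -4.1]
grip_width: 0.0077
gripper_force: 98.0
```

```bash
python3 pose.py w5.png|tail -3; python3 go.py 0.5623 -0.1696 0.29 8.3 1
```

```text
end 0.09662166642321851
tilt deg 0.2982825865623709 z at38 0.0014783413194884216 y slope deg 0.017801515702199743 [ 0.0003107  -0.00075162]
pos [ 0.5622 -0.1694  0.2907] F [-0.26  0.25 -4.12] tau [-0.175 -0.036 -0.008] 97.95505117799621 8.225
[-0.0001, 0.0002, 0.0007, -0.0, 0.0001, -0.0]
at [ 0.5621 -0.1695  0.2907] t 8.28 F [ 0.03 -0.88 -4.38] w 0.0083 gf 97.95407743833493
```

View pics/w5.png

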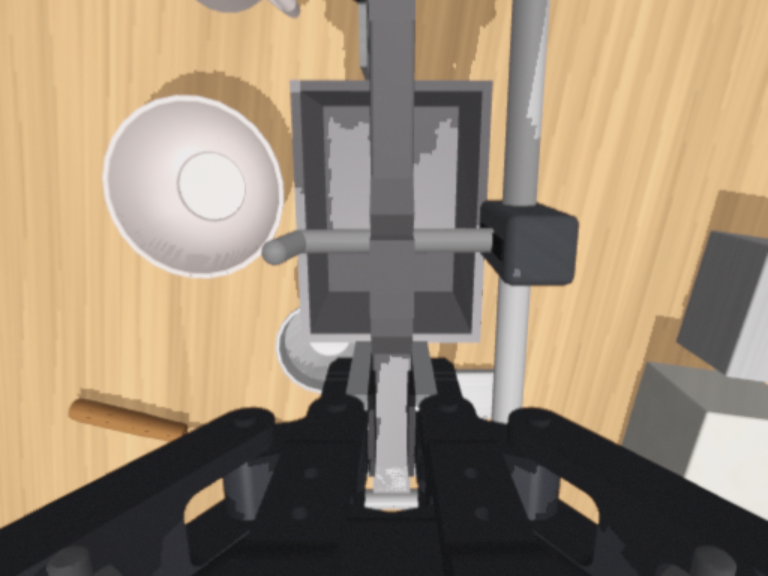

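```bash
python3 - <<'E'
from h import *
import pickle
d=grab('wrist');s=d['s'];P=cloud(d);R=np.array(s['tool_rot']);X=(P-s['position'])@R
im=d['image'].astype(int)
for c in ((205,242),(280,320)):
    m=np.zeros(im.shape[:2],bool);m[145:172,c[0]:c[1]]=1
    Q=X[m&(P[...,2]>.232)&(P[...,2]<.255)]
    print('arm tool x range',np.percentile(Q[:,0],[2,50,98]).round(4),len(Q),'z world',s['position'][2]-np.percentile(Q[:,2],[5,50]))
m=np.zeros(im.shape[:2],bool);m[110:240,249:273]=1
Q=X[m&(X[...,2]<.02)&(X[...,2]>-.02)];
for lev in(-.008,-.004,-.0015):
    k=Q[:,2]<lev;print('crown top above',lev,Q[k,0].min(),Q[k,0].max())
w=pickle.load(open('w1.pkl','rb'));P=cloud(w);Q=P[200:250,244:290].reshape(-1,3);Q=Q[Q[:,2]>.03]
k=np.radians(8.3);t=np.array([-np.sin(k),np.cos(k)]);v=(Q[:,:2]-[.557,-.133])@t;print('ladle lateral max',np.percentile(v,[50,98,100]),Q[:,2].min(),Q[:,2].max())
E
```

```text
arm tool x range [0.0326 0.0368 0.0399] 590 z world [0.24581731 0.24444928]
arm tool x range [0.0326 0.0368 0.0401] 640 z world [0.2457104  0.24440288]
crown top above -0.008 0.028600845350597714 0.046760671365659874
crown top above -0.004 0.020277542646703613 0.055440315359632404
crown top above -0.0015 0.018041854755336473 0.057524996430464694
ladle lateral max [-0.11703464 -0.07748523 -0.07553031] 0.040243670209013316 0.1177139300305548
```

Emit:
send_rows([
  [[-0.001,0,0.007,0,0,0,-1],[0,0,0.01,0,0,0,-1],[0,0,0.01,0,0,0,-1],[0,0,0.006,0,0,0,-1],[0,0,0.002,0,0,0,-1],[0,0,0,0,0,0,-1],[0,0,0,0,0,0,-1]],
])

```text
time_s: 9.2
position: [0.5627, -0.1706, 0.2559]
tool_rot: [[-0.145, 0.99, 0.001], [0.99, 0.145, -0.0], [-0.0, 0.001, -1.0]]
ft_force: [-0.3, -0.5, -4.0]
grip_width: 0.0082
gripper_force: 97.9
```

Emit:
send_rows([
  [[0,0,0.001,0,0,0,-1],[0,0,0.001,0,0,0,-1],[0,0,0.001,0,0,0,-1],[0,0,0,0,0,0,-1]],
])

```text
time_s: 9.7
position: [0.5626, -0.1706, 0.2524]
tool_rot: [[-0.144, 0.99, -0.0], [0.99, 0.144, 0.0], [0.0, -0.0, -1.0]]
ft_force: [0.5, -0.5, -4.0]
grip_width: 0.0078
gripper_force: 97.9
```

Emit:
send_rows([
  [[0,0,0.0007,0,0,0,-1],[0,0,0.0006,0,0,0,-1],[0,0,0,0,0,0,-1]],
])

```text
time_s: 10.07
position: [0.5626, -0.1705, 0.2512]
tool_rot: [[-0.145, 0.99, -0.0], [0.99, 0.145, 0.0], [0.0, -0.0, -1.0]]
ft_force: [-0.2, 0.8, -4.0]
grip_width: 0.0082
gripper_force: 97.9
```

Emit:
send_rows([
  [[0,0,0.0006,0,0,0,-1],[0,0,0,0,0,0,-1]],
])

```text
time_s: 10.32
position: [0.5626, -0.1706, 0.2506]
tool_rot: [[-0.144, 0.99, -0.0], [0.99, 0.144, 0.0], [0.0, -0.0, -1.0]]
ft_force: [0.5, -0.2, -5.7]
grip_width: 0.0079
gripper_force: 97.9
```

Emit:
send_rows([
  [[0,0,0.0006,0,0,0,-1],[0,0,0,0,0,0,-1]],
])

```text
time_s: 10.58
position: [0.5626, -0.1706, 0.25]
tool_rot: [[-0.145, 0.99, -0.0], [0.99, 0.145, 0.0], [0.0, -0.0, -1.0]]
ft_force: [0.1, -0.4, -4.1]
grip_width: 0.0081
gripper_force: 97.9
```

Emit:
send_rows([
  [[0,0,0.0006,0,0,0,-1],[0,0,0,0,0,0,-1]],
])

```text
time_s: 10.82
position: [0.5626, -0.1706, 0.2493]
tool_rot: [[-0.144, 0.99, -0.0], [0.99, 0.144, 0.0], [0.0, -0.0, -1.0]]
ft_force: [-0.5, 0.9, -5.4]
grip_width: 0.0081
gripper_force: 97.9
```

Emit:
send_rows([
  [[0,0,0.0006,0,0,0,-1],[0,0,0,0,0,0,-1]],
])

```text
time_s: 11.08
position: [0.5626, -0.1706, 0.2487]
tool_rot: [[-0.144, 0.99, -0.0], [0.99, 0.144, 0.0], [0.0, -0.0, -1.0]]
ft_force: [-0.4, -0.3, -4.3]
grip_width: 0.0081
gripper_force: 97.9
```

Emit:
send_rows([
  [[0,0,0.0006,0,0,0,-1],[0,0,0,0,0,0,-1]],
])

```text
time_s: 11.32
position: [0.5627, -0.1706, 0.2484]
tool_rot: [[-0.144, 0.99, 0.0], [0.99, 0.144, -0.0], [-0.0, 0.0, -1.0]]
ft_force: [-0.6, 0.0, -2.9]
grip_width: 0.0081
gripper_force: 98.1
```

Emit:
send_rows([
  [[0,0,0.0004,0,0,0,-1],[0,0,0,0,0,0,-1]],
])

```text
time_s: 11.58
position: [0.5627, -0.1705, 0.2482]
tool_rot: [[-0.145, 0.989, 0.0], [0.989, 0.145, -0.0], [-0.0, 0.0, -1.0]]
ft_force: [-0.7, -0.1, 0.4]
grip_width: 0.0083
gripper_force: 98.4
```

```bash
python3 - <<'E'
from h import *
for i in range(4):
    d=grab('wrist');s=d['s'];print(s['ft_force'].round(2),s['wrist_torque'].round(3),s['position'].round(5))
E
```

```text
[-0.71 -0.13  0.39] [ 0.032  0.085 -0.017] [ 0.5627  -0.17054  0.24815]
[-0.61  0.52 -1.17] [0.033 0.127 0.048] [ 0.5627  -0.1706   0.24816]
[-0.5   0.23 -0.52] [0.07  0.097 0.029] [ 0.5627  -0.17056  0.24812]
[-0.64  0.75 -0.45] [0.134 0.128 0.016] [ 0.56269 -0.17056  0.2481 ]
```

Emit:
send_rows([
  [[0,0,0.0003,0,0,0,-1],[0,0,0.0003,0,0,0,-1],[0,0,0,0,0,0,-1]],
])

```text
time_s: 12.15
position: [0.5627, -0.1706, 0.2477]
tool_rot: [[-0.145, 0.99, 0.001], [0.99, 0.145, -0.0], [-0.0, 0.001, -1.0]]
ft_force: [-1.4, 0.8, 5.0]
grip_width: 0.0081
gripper_force: 99.2
```

```bash
cat >f.py <<'E'
from h import *
F=[]
for i in range(5):
    s=grab('wrist')['s'];F.append(np.r_[s['ft_force'],s['wrist_torque']])
print(np.mean(F,0).round(2),np.array(F)[:,2].round(1),s['position'].round(5),s['time_s'])
E
python3 f.py
```

```text
[-1.27  1.08  5.48  0.32  0.23  0.07] [5.  5.8 5.  5.7 5.9] [ 0.56273 -0.17055  0.24771] 12.35
```

Emit:
send_rows([
  [[0,0,0.00028,0,0,0,-1],[0,0,0,0,0,0,-1]],
])

```text
time_s: 12.65
position: [0.5628, -0.1706, 0.2476]
tool_rot: [[-0.145, 0.989, 0.001], [0.989, 0.145, -0.0], [-0.001, 0.001, -1.0]]
ft_force: [-2.2, 1.2, 6.7]
grip_width: 0.0077
gripper_force: 99.5
```

```bash
python3 f.py
```

```text
[-1.22  1.15  6.35  0.4   0.26  0.04] [6.7 6.4 6.  6.5 6.1] [ 0.56276 -0.17056  0.24759] 12.85
```

Emit:
send_rows([
  [[0,0,0,0,0,0,-1],[0,0,0,0,0,0,-1],[0,0,0,0,0,0,-1],[0,0,0,0,0,0,-1],[0,0,0,0,0,0,-1]],
])

```text
time_s: 13.52
position: [0.5628, -0.1705, 0.2476]
tool_rot: [[-0.145, 0.989, 0.001], [0.989, 0.145, -0.0], [-0.001, 0.001, -1.0]]
ft_force: [-2.0, 1.4, 6.6]
grip_width: 0.0082
gripper_force: 99.5
```

```bash
python3 f.py; python3 pose.py w6.png|tail -2
```

```text
[-1.77  0.79  6.42  0.37  0.27  0.07] [6.6 6.6 6.1 6.  6.7] [ 0.56275 -0.17056  0.2476 ] 13.725
tilt deg -0.685042072660224 z at38 0.0010233604099422577 y slope deg -0.36306336134855305 [-0.00633665 -0.00025256]
pos [ 0.5628 -0.1705  0.2476] F [-0.76  1.42  6.61] tau [0.417 0.335 0.058] 99.4801583129447 13.775
```

Holding at 6.4 N, so I'll add a little more.

Emit:
send_rows([
  [[0,0,0.0004,0,0,0,-1],[0,0,0,0,0,0,-1]],
])

```text
time_s: 14.08
position: [0.5628, -0.1705, 0.2475]
tool_rot: [[-0.145, 0.989, 0.001], [0.989, 0.145, -0.0], [-0.001, 0.001, -1.0]]
ft_force: [-2.3, 1.2, 8.5]
grip_width: 0.008
gripper_force: 99.8
```

```bash
python3 f.py
```

```text
[-2.31  1.44  8.03  0.47  0.37  0.06] [8.5 7.5 8.2 7.  9. ] [ 0.56278 -0.17054  0.24749] 14.275
```

Emit:
send_rows([
  [[0,0,0,0,0,0,-1],[0,0,0,0,0,0,-1],[0,0,0,0,0,0,-1],[0,0,0,0,0,0,-1],[0,0,0,0,0,0,-1],[0,0,0,0,0,0,-1]],
])

```text
time_s: 15.08
position: [0.5628, -0.1706, 0.2475]
tool_rot: [[-0.145, 0.99, 0.001], [0.99, 0.145, -0.0], [-0.001, 0.001, -1.0]]
ft_force: [-1.1, 1.9, 8.5]
grip_width: 0.0081
gripper_force: 99.8
```

```bash
python3 f.py
```

```text
[-1.71  0.78  7.98  0.48  0.33  0.08] [8.5 7.5 7.5 7.9 8.4] [ 0.56278 -0.17055  0.2475 ] 15.275
```

Emit:
send_rows([
  [[0,0,-0.0003,0,0,0,-1],[0,0,-0.0003,0,0,0,-1],[0,0,-0.0003,0,0,0,-1],[0,0,0,0,0,0,-1]],
])

```text
time_s: 15.82
position: [0.5627, -0.1706, 0.2477]
tool_rot: [[-0.144, 0.99, 0.001], [0.99, 0.144, -0.0], [-0.0, 0.001, -1.0]]
ft_force: [-0.8, 1.5, 5.8]
grip_width: 0.0079
gripper_force: 99.4
```

```bash
python3 f.py; python3 pose.py w7.png|tail -2
```

```text
[-0.99  1.01  5.86  0.34  0.18  0.04] [5.8 6.6 6.1 5.8 4.9] [ 0.56272 -0.17056  0.24766] 16.025
tilt deg -0.6049753348498603 z at38 0.0010603807819694173 y slope deg -0.3672634251645343 [-0.00640996 -0.00024294]
pos [ 0.5627 -0.1706  0.2477] F [-0.53  1.49  5.28] tau [ 0.335  0.207 -0.016] 99.3666697878507 16.075
```

The tug held at 8 N for over a second. Now I'll unload the gripper.

Emit:
send_rows([
  [[0,0,-0.0003,0,0,0,-1],[0,0,-0.0003,0,0,0,-1],[0,0,-0.0003,0,0,0,-1],[0,0,0,0,0,0,-1]],
])

```text
time_s: 16.62
position: [0.5627, -0.1706, 0.248]
tool_rot: [[-0.144, 0.99, -0.0], [0.99, 0.144, 0.0], [0.0, -0.0, -1.0]]
ft_force: [1.0, 0.4, 1.5]
grip_width: 0.008
gripper_force: 98.9
```

```bash
python3 f.py
```

```text
[ 0.44  0.38  0.61  0.12 -0.1  -0.02] [ 1.5  1.   0.6 -0.1  0. ] [ 0.56264 -0.17056  0.24811] 16.825
```

Emit:
send_rows([
  [[0,0,0,0,0,0,-1],[0,0,0,0,0,0,-1],[0,0,0,0,0,0,-1]],
], squeeze=20)

```text
time_s: 17.25
position: [0.5626, -0.1706, 0.2482]
tool_rot: [[-0.144, 0.99, -0.0], [0.99, 0.144, 0.0], [0.0, -0.0, -1.0]]
ft_force: [1.1, 0.3, -1.1]
grip_width: 0.0081
gripper_force: 98.6
```

Emit:
send_rows([
  [[0,0,0,0,0,0,-0.8],[0,0,0,0,0,0,-0.75],[0,0,0,0,0,0,-0.7],[0,0,0,0,0,0,-0.6],[0,0,0,0,0,0,-0.5],[0,0,0,0,0,0,-0.4],[0,0,0,0,0,0,-0.4],[0,0,0,0,0,0,-0.4]],
])

```text
time_s: 18.25
position: [0.5626, -0.1706, 0.2483]
tool_rot: [[-0.144, 0.99, -0.0], [0.99, 0.144, -0.0], [-0.0, -0.0, -1.0]]
ft_force: [0.4, -0.2, -0.5]
grip_width: 0.0255
gripper_force: 0.0
```

```bash
python3 pose.py w8.png
```

```text
0.012 418 [-0.0188  0.0006] [-0.0194  0.0192]
0.018 302 [-0.0061 -0.0045] [-0.0056  0.004 ]
0.024 375 [-0.0089 -0.0049] [-0.0057  0.004 ]
0.03 899 [-0.0092 -0.0079] [-0.0187  0.0185]
0.036 1755 [-0.0088  0.0033] [-0.0192  0.0192]
0.042 616 [-0.0093 -0.0083] [-0.0056  0.0039]
0.048 506 [-0.006  -0.0047] [-0.0057  0.004 ]
0.054 562 [-0.0035 -0.0011] [-0.0057  0.0041]
0.06 495 [0.0006 0.0015] [-0.0055  0.0038]
0.066 560 [0.0007 0.0015] [-0.0057  0.0041]
0.072 561 [0.0008 0.0016] [-0.0057  0.004 ]
0.078 579 [0.0008 0.0016] [-0.0057  0.004 ]
0.084 601 [0.0007 0.0015] [-0.0056  0.0039]
0.09 628 [0.0006 0.0015] [-0.0055  0.0039]
0.096 47 [0.0012 0.0017] [-0.0055  0.0041]
end 0.09657380220461975
tilt deg 0.08633073576821564 z at38 0.0014831502547476235 y slope deg -0.533294025899782 [-9.30773663e-03 -5.55354724e-05]
pos [ 0.5626 -0.1706  0.2483] F [ 0.4  -0.19 -0.48] tau [-0.011  0.009 -0.013] 0.0 18.25
```

View pics/w8.png

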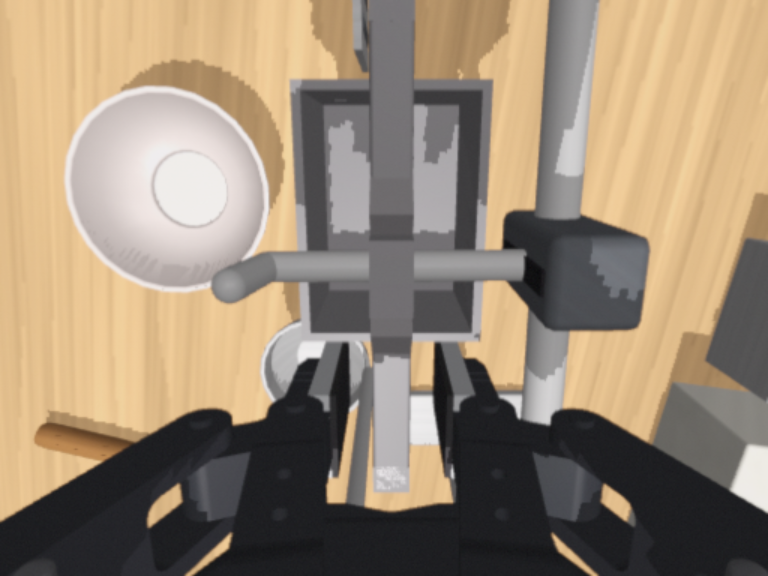

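The fingers are clear of the strap on both sides. The crown at (392,265) sits on the level part of the arm, midway between the tip (230,285) and the plate (520,262), and the handle is level to 0.1°. I'll back straight up.

Emit:
send_rows([
  [[0,0,-0.008,0,0,0,-0.4],[0,0,-0.015,0,0,0,-0.4],[0,0,-0.025,0,0,0,-0.4],[0,0,-0.03,0,0,0,-0.4],[0,0,-0.04,0,0,0,-0.4],[-0.01,0,-0.03,0,0,0,-0.4],[-0.01,0,-0.01,0,0,0,-0.4],[0,0,0,0,0,0,-0.4],[0,0,0,0,0,0,-0.4],[0,0,0,0,0,0,-0.4],[0,0,0,0,0,0,-0.4],[0,0,0,0,0,0,-0.4]],
])

```text
time_s: 19.8
position: [0.5655, -0.1902, 0.4063]
tool_rot: [[-0.145, 0.989, -0.0], [0.989, 0.145, 0.0], [0.0, -0.0, -1.0]]
ft_force: [0.9, -0.0, 0.4]
grip_width: 0.0257
gripper_force: 0.0
```

```bash
python3 - <<'E'
from h import *
def meas():
    d=grab('wrist');P=cloud(d);im=d['image'].astype(int);g=(np.ptp(im,axis=2)<40)
    k=np.radians(8.3);X=(P[...,:2]-[.5400,-.1355])@np.array([[np.cos(k),-np.sin(k)],[np.sin(k),np.cos(k)]])
    m=g&(abs(X[...,0]-.018)<.012)&(abs(X[...,1])<.075)&(P[...,2]>.236)&(P[...,2]<.27)
    q=X[m];z=P[...,2][m];r=cv2.minAreaRect((q*1000).astype(np.float32))
    print('strap in hook frame mm',r,'z L/R',[np.median(z[s]).round(4) for s in(q[:,1]>.03,q[:,1]<-.03)],'crown top',np.percentile(z[abs(q[:,1])<.006],90).round(4));return d
meas()
import time
d=meas();save(d,'w9.png',None,1.5);print(d['s']['position'],d['s']['ft_force'],d['s']['time_s'])
E
```

```text
strap in hook frame mm ((17.82740020751953, -0.638275146484375), (23.733739852905273, 125.22039031982422), 1.1360646486282349) z L/R [np.float64(0.2468), np.float64(0.2471)] crown top 0.2575
strap in hook frame mm ((17.866256713867188, -0.4598121643066406), (23.791873931884766, 124.44145202636719), 1.2890974283218384) z L/R [np.float64(0.2467), np.float64(0.247)] crown top 0.2575
[ 0.56552285 -0.19023624  0.40628814] [-0.61721987  0.13438257 -0.44694091] 19.85
```

View pics/w9.png

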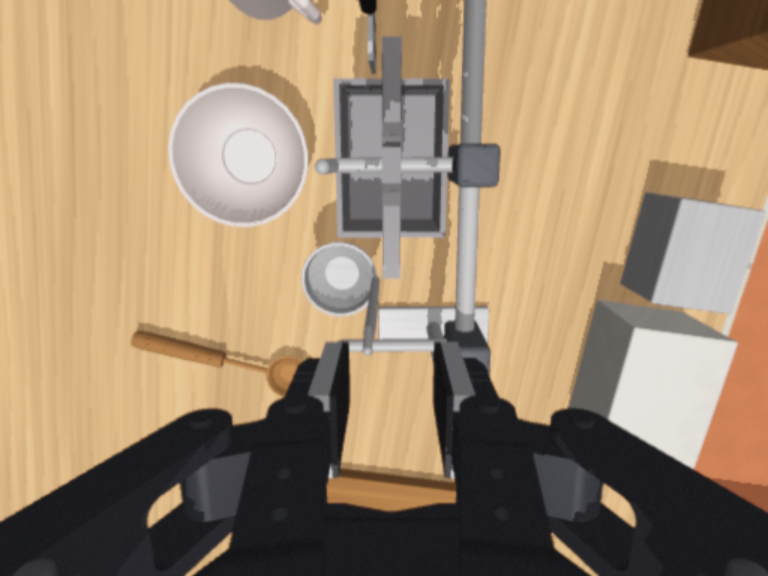

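The caddy hangs still and level: the strap middle is at hook x ≈ 18 mm, y ≈ -0.5 mm, and the shoulders are level to 0.3 mm. In the view, the crown at (392,165) lies between the tip (323,166) and the block (475,165), and nothing else has moved. Handing in.

```bash
python3 -c "
from rig import env
print(env.close_job())"
```

```text
the job is handed in; nothing more can be done
None
```

The grey caddy hangs still and level on the middle hook, crown on the flat of the arm; it held an 8 N tug for over a second before I let go, and the job is handed in at about 20 s.

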